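# Show the square seedling dish to the root camera

### The job

Lift the clear lid of the dark plate box until it rests open on its stop, then take the square dish out of the box and hold it up in the air for the root camera: upright, face square to the lens (either face), the middle of the dish on the lens axis and 15 cm in front of the lens. Finish while holding it still there in the gripper, with the lid still open; leave the round dishes standing in the box and do not knock the camera or anything else on the bench.

Things in the scene. Friction and masses are not known exactly. Their poses are not given: they have to be found in the camera images.
- lid (a joint): hinge of the clear lid, rad: 0 closed, 1.70 resting on its stop (a little past upright, held there by its own weight; let go below about 1.25 it falls shut, above that it falls open onto the stop). It moves freely; lifting it takes 1 to 1.5 N at the knob
- lid_hinge (a point): middle of the lid's hinge line, on the far rim of the box, 98 mm above the bench. The frame turns with the lid: its y axis lies along the hinge line; with the lid closed its x axis points from the knob towards the hinge, level, and its z axis up; opening turns it about +y, so that the front of the lid rises and goes back. The lid is a clear cap 150 mm deep (from hinge to front), 240 mm wide and 50 mm high above the rim
- lid_knob (a point): centre of the black round pull knob in the middle of the lid's front face: head 24 mm across and 26 mm long, its axis pointing straight out of the front face, its centre 28 mm out from that face; at (-178, 0, 22) mm in the frame of lid_hinge. Free on all sides; a grip on its left and right flanks lets it turn between the fingers as the lid swings
- platebox: dark plate box fixed to the bench, 150 x 240 mm, rim 98 mm above the bench, walls 4 mm. Origin under its centre; x towards the hinge, y along the row of dishes, z up. Four slots at y = -75, -25, 25 and 75 mm, each with one dish standing on edge in the plane of the box's x and z; the dishes rest on two rails and are kept apart low down by a comb 55 mm high with slots 20 mm wide, open at the top
- square_dish_centre (a point): centre of the square dish, the only square one, in any of the four slots: 120 mm wide (x), 17 mm thick (y, across its faces), 120 mm tall (z), about 0.13 kg. In the box its centre is 76 mm and its top edge 136 mm above the bench, 38 mm above the rim; about 33 mm are free on either side of it (next dish or wall); it lifts straight out
- round_dish0_centre (a point): centre of a round dish, 90 mm across and 15 mm thick (along y), standing on edge in another slot, top 99 mm above the bench: stays where it is
- round_dish1_centre (a point): centre of a second, equal round dish: stays where it is
- round_dish2_centre (a point): centre of a third, equal round dish: stays where it is
- camera_lens (a point): centre of the front glass of the root camera, which stands on a fixed post at the left of the bench; lens 180 to 240 mm above the bench, level. The camera looks along the -x axis of this frame (y to its side, z up). A 72 mm wide ring light surrounds the lens; camera body and clamp reach 145 mm back along +x, the round post (25 mm) stands 120 mm behind the lens and its top is 350 mm above the bench, its foot plate (12 mm thick) reaches 20 mm out in front of the lens
- pot: empty black square pot, 65 mm wide, 58 mm high, origin under its centre: bystander, leave alone
- cup: clear specimen jar with white cap, 58 mm across, 72 mm high, origin under its centre: bystander
- dish_stack: stack of three closed round dishes lying flat, 90 mm across, 45 mm high, origin under its centre: bystander
- pipette: micropipette lying on the bench, 280 mm long, 32 mm high, origin under its middle: bystander
- wash_bottle: white wash bottle, 68 mm across, 200 mm high with its spout, origin under its centre: bystander
- forceps: steel forceps lying on the bench, 130 mm long, 7 mm high, origin under the middle: bystander
- tip_box: open box of pipette tips, 118 x 82 x 55 mm, origin under its centre: bystander

How it is judged:
By the outcome, as a careful person would: the job done as asked, in the order asked, and still so for the second after the job is handed in, while the arm keeps its last pose, push and grip.
It also fails if it takes over 58 s, if anything falls off the work surface, if the arm or the gripper's body presses on something with over 40 N, if the wrist force passes 120 N, or if a joint passes its speed limit or range.

### The arm

A 6-joint arm with a two-finger parallel gripper is mounted at the origin on the work surface. World frame = base frame: x ahead of the robot, y to its left, z up, the work surface at z = 0. Lengths are in mm, angles in degrees, forces in N, time in s.
With the tool pointing down it reaches from about 300 to 850 mm from the base axis. Payload 4.2 kg.
Tool frame: the origin (TCP) lies at the very end of the fingers, on their centre line; the grasp point (between the pads) lies 19 mm behind it (env.grasp_offset is the distance from the TCP to the grasp point, in mm); z points along the fingers, y is the line along which they close (so a half turn about z gives the same grasp; the last joint's range is limited). The gripper opens to 91 mm and grips with 3 to 60 N. Pads are 32 mm wide; open, the fingers measure 118 mm over their backs; the gripper's body (76 mm by 178 mm) begins 60 mm behind the grasp point.
Start: joints at [76.146, 18.312, 89.639, -0, 72.044, -1.146], TCP at [126.493, 560.93, 213.976] pointing down, gripper open.
Joint ranges: [-177.97, 177.97], [-48.28, 115.42], [12.27, 149.76], [-77.06, 257.06], [2.81, 150.46], [-146.56, 146.56]. Speed limits (degrees/s): [147.25, 147.25, 180, 180, 180, 180].

### API

Orientations are given as [roll, pitch, yaw] about the fixed x, y, z axes, in that order (R = Rz(yaw) Ry(pitch) Rx(roll)).
In Python, from workcell import env gives the robot as it stands. The module is installed in compiled form; this text tells all that it offers.
- The arm moves only by the tool send_rows, never from a script. Its argument "motion" is a list of rows, each an object of numbers: "tx", "ty", "tz": the shift along the tool's x, y, z in units of 500 mm (1.0 is 500 mm); "rx", "ry", "rz": the turn, a rotation vector about the tool's x, y, z in units of 30 degrees (1.0 is 30 degrees); "gripper": the closure, from -1 (fully open) to 1 (shut). In form: [{"tx": .., "ty": .., "tz": .., "rx": .., "ry": .., "rz": .., "gripper": ..}, ...]. A call has 1 to 12 rows; each row shifts and turns the commanded pose from where the row before left it, along the tool's axes as they then stand; what a row does not reach is not made up. A row lasts 1/8 s, in which the tool goes at most 62.5 mm and 10.7 degrees, less where a joint would pass 70% of its speed; a pose out of reach is approached as far as the arm can. A call with a number of a shift or a turn outside -1 to 1 is refused whole. A call with a gripper value outside its range is refused whole. The fingers move at their own pace and stop on an object; "grip_force" is the grip in N (left out, the last holds). Time passes only in rows, so rows that do not move let the fingers close. It gives the time, the measured TCP pose, the force, the opening and the grip force at its end, in the units of the state.
- env.state(): the state, without advancing time (a new reading comes with each control period).
- env.grab_frame(name): name is "scene" or "top"; returns a dict with "frame" (420x560x3 uint8, red, green, blue), "vertical_fov" (degrees; the focal length in pixels is half the picture's height over the tangent of half this angle, whatever the lens; pixels are square), "cx", "cy" (the principal point, pixels), "rvec" (rotation vector, rad) and "tvec" (3), from world to camera coordinates, as OpenCV has them. Camera axes: x right, y down, z forward; pixel columns grow to the right and rows downward; lengths in mm; the calibration is good to about 2 mm. A picture is of the moment at which its call begins. There is no depth.
- env.job_done(): hands the job in; it is judged then, once.
The state is a dict: "time_s": time; "qpos": joint angles; "qvel": joint speeds; "effort": joint torques, N m; "ee_pos": TCP position; "ee_rot": TCP orientation; "force": force on the tool from outside, world axes, zero at the start; "torque": the same for the moment, N m; "gripper_width": finger opening in mm; "gripper_force": force on a finger pad.
Only numpy, scipy, OpenCV 4.12 (cv2) and the standard library are available. Lean on these libraries where they do the work, as an engineer would, in place of code of your own. Each camera call takes 0.05 s, during which the arm holds its last target. There are 200 camera calls.

## Working session

There is one attempt and no reset: what is moved stays moved. The work goes in short steps, Python scripts to look and compute and a tool call to move; the robot and the scene stay as the last step left them, time stands still between calls to the robot, and variables do not carry over. Pictures are saved under pics/ and viewed, at most 10 in all, crops included, and the job is handed in when it is done.

Besides the shell and the picture viewer there is one more tool, called after "Call:" as name([rows], argument=value, ...), one row to a line, values as JSON. send_rows: Moves the arm, as the interface text tells. Shifts and turns lie within -1 to 1; 1 stands for 500 mm of shift or 30 degrees of turn. Its arguments: {"type":"object","properties":{"motion":{"type":"array"},"grip_force":{"type":"number"}},"required":["motion"]}

```bash
mkdir -p pics
cat > h.py <<'E'
import numpy as np,cv2
from workcell import env
from scipy.spatial.transform import Rotation as Ro
def cam(n):
    f=env.grab_frame(n); h=f['frame'].shape[0]
    fl=h/2/np.tan(np.radians(f['vertical_fov']/2))
    f['K']=np.array([[fl,0,f['cx']],[0,fl,f['cy']],[0,0,1.]])
    f['R']=cv2.Rodrigues(np.array(f['rvec'],float))[0]; f['t']=np.array(f['tvec'],float).ravel()
    f['C']=-f['R'].T@f['t']; return f
def ray(f,u,v):
    d=f['R'].T@np.linalg.inv(f['K'])@[u,v,1]; return f['C'],d/np.linalg.norm(d)
def onz(f,u,v,z):
    C,d=ray(f,u,v); return C+d*(z-C[2])/d[2]
def tri(f,a,g,b):
    C,d=ray(f,*a);D,e=ray(g,*b)
    s=np.linalg.lstsq(np.c_[d,-e],D-C,rcond=None)[0]
    p,q=C+s[0]*d,D+s[1]*e; return (p+q)/2,np.linalg.norm(p-q)
def proj(f,p): 
    x=f['K']@(f['R']@np.asarray(p,float)+f['t']); return x[:2]/x[2]
def save(f,n): cv2.imwrite(n,f['frame'][:,:,::-1])
E
python3 - <<'E'
from h import *
for n in('scene','top'):
    f=cam(n); save(f,f'pics/{n}0.png'); print(n,f['C'],f['K'][0,0],f['R'][2],f['K'][:2,2])
print(env.state())
E
```

```text
scene [ 819.40882599 -504.96839821 1084.79246764] 441.3903150757449 [-0.29567886  0.43374964 -0.85113763] [273.31908872 208.78857527]
top [3.89807962e+02 1.20932451e+00 1.24525264e+03] 467.0224829277172 [ 0.10060884 -0.00764094 -0.99489672] [279.46262932 205.12036669]
{'time_s': 0.1, 'qpos': array([ 7.61469726e+01,  1.83470673e+01,  8.96979102e+01,  1.11464126e-04,
        7.20442771e+01, -1.14478802e+00]), 'qvel': array([-0.02370298, -0.07795251, -0.10155735,  0.03904114, -0.10663619,
       -0.02259339]), 'effort': array([ 1.46013386e-03, -4.13327229e+01, -2.32507128e+01,  7.28419446e-02,
        4.21545119e-02, -6.26168412e-05]), 'ee_pos': array([126.37391763, 560.48746148, 213.22369104]), 'ee_rot': array([-1.79910765e+02, -1.88917697e-03,  1.67291725e+02]), 'force': array([-0.17895582,  0.33451753, -0.33944572]), 'torque': array([-0.04385166,  0.0181465 ,  0.03028476]), 'gripper_force': 0.0, 'gripper_width': 91.23818505007233}
```

View pics/scene0.png

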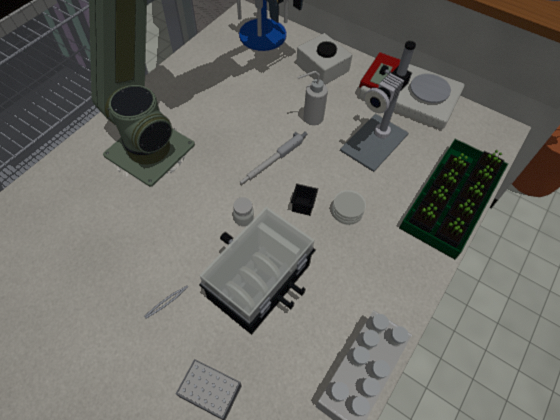

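View pics/top0.png

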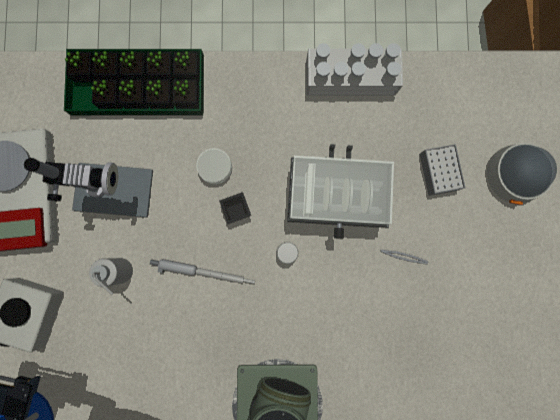

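The plate box is at (340,190) in top and (258,265) in scene, with the knob at (339,231) in top and (226,238) in scene. The root camera on its grey foot plate is at (90,180) in top and (380,110) in scene. I'll enlarge both.

Run:
```python
from h import *
s=cv2.imread('pics/scene0.png');t=cv2.imread('pics/top0.png')
c=lambda im,x,y:cv2.resize(im[y:y+100,x:x+133],(400,300),interpolation=cv2.INTER_CUBIC)
m=np.vstack([np.hstack([c(s,190,205),c(t,275,142)]),np.hstack([c(s,330,40),c(t,20,130)])])
cv2.imwrite('pics/crops.png',m)
```

```text
(no output)
```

View pics/crops.png

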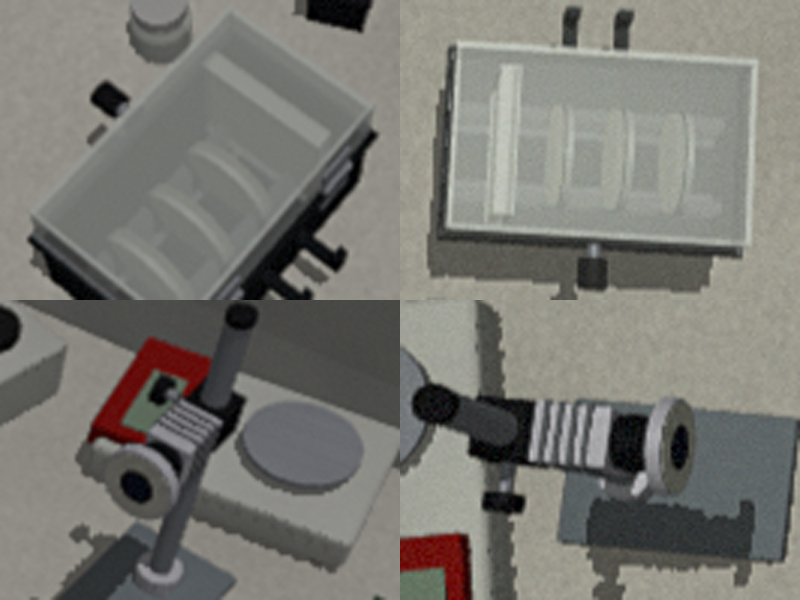

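```bash
cat > m1.py <<'E'
from h import *
f=cam('scene');g=cam('top')
S=lambda x,y,ox,oy:(ox+x/3.0075-.33,oy+y/3-.33)
s1=lambda x,y:S(x,y,190,205); t1=lambda x,y:S(x-400,y,275,142)
s2=lambda x,y:S(x,y-300,330,40); t2=lambda x,y:S(x-400,y-300,20,130)
P={}
for n,a,b in [('knob',s1(110,97),t1(593,272)),('dishnear',s1(212,64),t1(506,212)),('dishfar',s1(322,137),t1(511,67)),
 ('lidTL',s1(372,107),t1(457,43)),('lidBL',s1(232,12),t1(447,228)),('lidBR',s1(33,215),t1(748,243)),
 ('lens',s2(137,487),t2(680,447)),('post',s2(243,316),t2(435,404))]:
    P[n],e=tri(f,a,g,b); print(n,P[n].round(1),round(e,1))
for n,p in [('TL',(457,43)),('TR',(757,60)),('BR',(748,243)),('BL',(447,228))]: print('lid@148',n,onz(g,*t1(*p),148).round(1))
a=onz(g,*t2(797,418),12);b=onz(g,*t2(783,562),12);c=onz(g,*t2(557,541),12)
print('plate',a,b,c,'yaw front edge',np.degrees(np.arctan2(*(a-b)[[1,0]])),'side',np.degrees(np.arctan2(*(b-c)[[1,0]])))
d=P['lens']-P['post'];print('lens-post',d,np.hypot(*d[:2]),np.degrees(np.arctan2(d[1],d[0])))
d=P['dishfar']-P['dishnear'];print('dish yaw',np.degrees(np.arctan2(d[1],d[0])),np.linalg.norm(d))
print(env.state()['time_s'])
E
python3 m1.py
```

```text
knob [ 437.6 -149.3  123.6] 1.3
dishnear [487.2 -78.9 127.4] 5.1
dishfar [601.9 -84.7 135.8] 1.3
lidTL [620.7 -41.3 140.3] 1.6
lidBL [473.8 -31.5 134.5] 4.8
lidBR [ 459.5 -269.7  140.3] 1.7
lens [552.3 357.7 235.3] 3.0
post [563.8 478.9 344.1] 3.5
lid@148 TL [618.5 -41.5 148. ]
lid@148 TR [ 604.2 -279.7  148. ]
lid@148 BR [ 458.4 -268.5  148. ]
lid@148 BL [471.  -32.6 148. ]
plate [612.51682505 332.5322331   12.        ] [484.07582918 341.77739425  12.        ] [503.28913795 540.42277552  12.        ] yaw front edge -4.117040051422351 side -95.52455746938588
lens-post [ -11.5272096  -121.21495168 -108.87761081] 121.76182107516446 -95.43233511191492
dish yaw -2.9179185004537858 115.18984912657068
0.2
```

Create d.py:
```python
# usage: d.py x y z yaw -> remaining turn and shift (tool axes, units) after the turn is done
from h import *; import sys
x,y,z,w=map(float,sys.argv[1:5]); s=env.state()
R=Ro.from_euler('xyz',[180,0,w],degrees=True); Rc=Ro.from_euler('xyz',s['ee_rot'],degrees=True)
print('t',round(s['time_s'],2),'pos',s['ee_pos'].round(1),'rot',s['ee_rot'].round(2),'w',round(s['gripper_width'],1),'F',s['force'].round(1))
print('turn',((Rc.inv()*R).as_rotvec(degrees=True)/30).round(4),'shift',(R.inv().apply(np.array([x,y,z])-s['ee_pos'])/500).round(4))
```

```text
(no output)
```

Call:
send_rows([
  {"tz": -0.08,"rz": -0.1,"gripper": -1},
  {"tz": -0.08,"rz": -0.1,"gripper": -1},
  {"tz": -0.08,"rz": -0.11,"gripper": -1},
  {"tx": -0.055,"ty": -0.069,"gripper": -1},
  {"tx": -0.055,"ty": -0.069,"gripper": -1},
  {"tx": -0.055,"ty": -0.069,"gripper": -1},
  {"tx": -0.055,"ty": -0.069,"gripper": -1},
  {"tx": -0.055,"ty": -0.069,"gripper": -1},
  {"tx": -0.055,"ty": -0.069,"gripper": -1},
  {"tx": -0.055,"ty": -0.069,"gripper": -1},
  {"tx": -0.055,"ty": -0.069,"gripper": -1},
  {"tx": -0.055,"ty": -0.069,"gripper": -1},
])

```text
invalid input at $.motion[0]: expected keys tx, ty, tz, rx, ry, rz, gripper
```

```bash
python3 d.py 434 -149.5 180 176.6
```

```text
t 0.2 pos [126.4 560.6 213.5] rot [-179.94   -0.    167.29] w 91.2 F [0.7 0.5 0.1]
turn [-1.900e-03 -2.000e-04 -3.103e-01] shift [-0.6983 -1.3813  0.0669]
```

All keys are needed.

Call:
send_rows([
  {"tx": 0,"ty": 0,"tz": -0.08,"rx": 0,"ry": 0,"rz": -0.1,"gripper": -1},
  {"tx": 0,"ty": 0,"tz": -0.08,"rx": 0,"ry": 0,"rz": -0.1,"gripper": -1},
  {"tx": 0,"ty": 0,"tz": -0.08,"rx": 0,"ry": 0,"rz": -0.11,"gripper": -1},
  {"tx": -0.055,"ty": -0.069,"tz": 0,"rx": 0,"ry": 0,"rz": 0,"gripper": -1},
  {"tx": -0.055,"ty": -0.069,"tz": 0,"rx": 0,"ry": 0,"rz": 0,"gripper": -1},
  {"tx": -0.055,"ty": -0.069,"tz": 0,"rx": 0,"ry": 0,"rz": 0,"gripper": -1},
  {"tx": -0.055,"ty": -0.069,"tz": 0,"rx": 0,"ry": 0,"rz": 0,"gripper": -1},
  {"tx": -0.055,"ty": -0.069,"tz": 0,"rx": 0,"ry": 0,"rz": 0,"gripper": -1},
  {"tx": -0.055,"ty": -0.069,"tz": 0,"rx": 0,"ry": 0,"rz": 0,"gripper": -1},
  {"tx": -0.055,"ty": -0.069,"tz": 0,"rx": 0,"ry": 0,"rz": 0,"gripper": -1},
  {"tx": -0.055,"ty": -0.069,"tz": 0,"rx": 0,"ry": 0,"rz": 0,"gripper": -1},
  {"tx": -0.055,"ty": -0.069,"tz": 0,"rx": 0,"ry": 0,"rz": 0,"gripper": -1},
])

```text
time_s: 1.7
ee_pos: [355.6, 235.0, 333.9]
ee_rot: [180.0, 0.0, 176.6]
force: [0.9, 1.0, -0.7]
gripper_width: 91.5
gripper_force: 0.0
```

```bash
python3 d.py 434 -149.5 180 176.6
```

```text
t 1.7 pos [355.6 235.  333.9] rot [1.7999e+02 1.0000e-02 1.7660e+02] w 91.5 F [ 0.9  1.  -0.7]
turn [0.0004 0.0003 0.    ] shift [-0.2021 -0.7583  0.3078]
```

Call:
send_rows([
  {"tx": -0.02,"ty": -0.076,"tz": 0,"rx": 0,"ry": 0,"rz": 0,"gripper": -0.3},
  {"tx": -0.02,"ty": -0.076,"tz": 0,"rx": 0,"ry": 0,"rz": 0,"gripper": -0.3},
  {"tx": -0.02,"ty": -0.076,"tz": 0,"rx": 0,"ry": 0,"rz": 0,"gripper": -0.3},
  {"tx": -0.02,"ty": -0.076,"tz": 0,"rx": 0,"ry": 0,"rz": 0,"gripper": -0.3},
  {"tx": -0.02,"ty": -0.076,"tz": 0,"rx": 0,"ry": 0,"rz": 0,"gripper": -0.3},
  {"tx": -0.02,"ty": -0.076,"tz": 0,"rx": 0,"ry": 0,"rz": 0,"gripper": -0.3},
  {"tx": -0.02,"ty": -0.076,"tz": 0.05,"rx": 0,"ry": 0,"rz": 0,"gripper": -0.3},
  {"tx": -0.02,"ty": -0.076,"tz": 0.05,"rx": 0,"ry": 0,"rz": 0,"gripper": -0.3},
  {"tx": -0.02,"ty": -0.076,"tz": 0.07,"rx": 0,"ry": 0,"rz": 0,"gripper": -0.3},
  {"tx": -0.022,"ty": -0.074,"tz": 0.07,"rx": 0,"ry": 0,"rz": 0,"gripper": -0.3},
  {"tx": 0,"ty": 0,"tz": 0.068,"rx": 0,"ry": 0,"rz": 0,"gripper": -0.3},
])

```text
time_s: 3.08
ee_pos: [433.8, -150.3, 178.6]
ee_rot: [-180.0, 0.0, 176.4]
force: [-0.1, 0.8, 0.1]
gripper_width: 59.3
gripper_force: 0.0
```

```bash
python3 d.py 434 -149.5 106 176.6
python3 - <<'E'
from h import *
s=cam('scene');t=cam('top')
c=lambda f,x,y:cv2.resize(f['frame'][y:y+100,x:x+133,::-1],(400,300),interpolation=cv2.INTER_CUBIC)
for f in(s,t): print(proj(f,[436,-149.5,121]),proj(f,env.state()['ee_pos']))
cv2.imwrite('pics/c2.png',np.hstack([c(s,160,180),c(t,275,162)]))
E
```

```text
t 3.08 pos [ 433.8 -150.3  178.6] rot [-1.7997e+02  2.0000e-02  1.7641e+02] w 59.3 F [-0.1  0.8  0.1]
turn [-0.001   0.0006 -0.0064] shift [-0.0003  0.0015  0.1452]
[225.52469233 237.24379214] [222.29082024 224.46956221]
[338.58584137 232.82933838] [341.04444954 234.14896137]
```

View pics/c2.png

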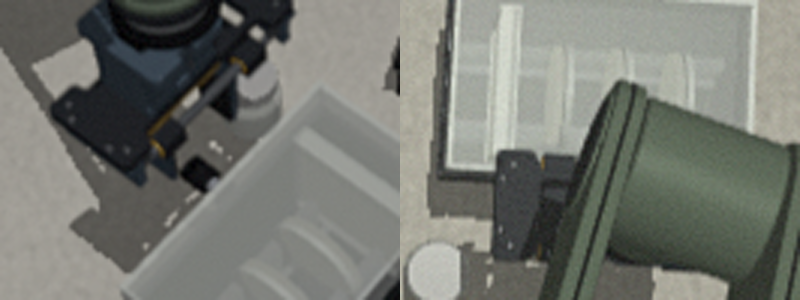

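The view shows the open gripper above the knob, with the knob at crop (200,172) below the fingers and the path clear. I'll go down and close gently.

Call:
send_rows([
  {"tx": 0,"ty": 0.001,"tz": 0.05,"rx": 0,"ry": 0,"rz": 0,"gripper": -0.3},
  {"tx": 0,"ty": 0,"tz": 0.05,"rx": 0,"ry": 0,"rz": 0,"gripper": -0.3},
  {"tx": 0,"ty": 0,"tz": 0.045,"rx": 0,"ry": 0,"rz": 0,"gripper": -0.3},
  {"tx": 0,"ty": 0,"tz": 0,"rx": 0,"ry": 0,"rz": 0,"gripper": 1},
  {"tx": 0,"ty": 0,"tz": 0,"rx": 0,"ry": 0,"rz": 0,"gripper": 1},
  {"tx": 0,"ty": 0,"tz": 0,"rx": 0,"ry": 0,"rz": 0,"gripper": 1},
  {"tx": 0,"ty": 0,"tz": 0,"rx": 0,"ry": 0,"rz": 0,"gripper": 1},
  {"tx": 0,"ty": 0,"tz": 0,"rx": 0,"ry": 0,"rz": 0,"gripper": 1},
], grip_force=8)

```text
time_s: 4.18
ee_pos: [434.0, -149.2, 108.4]
ee_rot: [-179.8, 0.1, 176.6]
force: [-1.1, -4.5, 2.5]
gripper_width: 24.2
gripper_force: 8.0
```

```bash
python3 d.py 434 -149.5 106 176.6
python3 - <<'E'
from math import *
# shift per step (units: tool -x = box x, tool -z = up) for swing to 1.68 rad in 14 steps
p=lambda a:(-178*cos(a)+22*sin(a),178*sin(a)+22*cos(a))
N=14;A=[1.66*i/N for i in range(N+1)]
for a,b in zip(A,A[1:]): print(round(-(p(b)[0]-p(a)[0])/500,4),round(-(p(b)[1]-p(a)[1])/500,4))
E
```

```text
t 4.17 pos [ 434.  -149.2  108.4] rot [-1.7980e+02  1.2000e-01  1.7665e+02] w 24.2 F [-1.1 -4.5  2.5]
turn [-0.0066  0.004   0.0016] shift [ 0.     -0.0006  0.0049]
-0.0077 -0.0418
-0.0126 -0.0406
-0.0173 -0.0388
-0.0218 -0.0365
-0.0259 -0.0337
-0.0297 -0.0304
-0.0331 -0.0266
-0.036 -0.0225
-0.0385 -0.0181
-0.0403 -0.0134
-0.0416 -0.0086
-0.0424 -0.0036
-0.0425 0.0015
-0.042 0.0065
```

Call:
send_rows([
  {"tx": -0.0077,"ty": 0,"tz": -0.0418,"rx": 0,"ry": 0,"rz": 0,"gripper": 1},
  {"tx": -0.0126,"ty": 0,"tz": -0.0406,"rx": 0,"ry": 0,"rz": 0,"gripper": 1},
  {"tx": -0.0173,"ty": 0,"tz": -0.0388,"rx": 0,"ry": 0,"rz": 0,"gripper": 1},
  {"tx": -0.0218,"ty": 0,"tz": -0.0365,"rx": 0,"ry": 0,"rz": 0,"gripper": 1},
  {"tx": -0.0259,"ty": 0,"tz": -0.0337,"rx": 0,"ry": 0,"rz": 0,"gripper": 1},
  {"tx": -0.0297,"ty": 0,"tz": -0.0304,"rx": 0,"ry": 0,"rz": 0,"gripper": 1},
  {"tx": -0.0331,"ty": 0,"tz": -0.0266,"rx": 0,"ry": 0,"rz": 0,"gripper": 1},
  {"tx": 0,"ty": 0,"tz": 0,"rx": 0,"ry": 0,"rz": 0,"gripper": 1},
])

```text
time_s: 5.18
ee_pos: [508.1, -154.1, 233.1]
ee_rot: [-179.7, 0.1, 176.6]
force: [-2.5, -6.2, 1.9]
gripper_width: 23.7
gripper_force: 8.0
```

```bash
python3 d.py 658 -163 258 176.6; python3 -c "
from h import *
save(cam('scene'),'pics/s3.png')"
```

```text
t 5.17 pos [ 508.1 -154.1  233.1] rot [-1.7974e+02  1.2000e-01  1.7661e+02] w 23.7 F [-2.5 -6.2  1.9]
turn [-0.0087  0.0041  0.0005] shift [-3.003e-01 -1.000e-04 -4.980e-02]
```

View pics/s3.png

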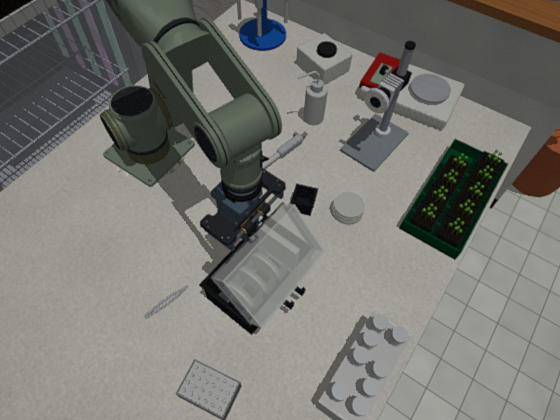

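The lid is swinging up with the knob held between the fingers near (250,225). I'll carry on to the stop, release and rise.

Call:
send_rows([
  {"tx": -0.036,"ty": -0.001,"tz": -0.0225,"rx": 0,"ry": 0,"rz": 0,"gripper": 1},
  {"tx": -0.0385,"ty": -0.001,"tz": -0.0181,"rx": 0,"ry": 0,"rz": 0,"gripper": 1},
  {"tx": -0.0403,"ty": 0,"tz": -0.0134,"rx": 0,"ry": 0,"rz": 0,"gripper": 1},
  {"tx": -0.0416,"ty": 0,"tz": -0.0086,"rx": 0,"ry": 0,"rz": 0,"gripper": 1},
  {"tx": -0.0424,"ty": 0,"tz": -0.0036,"rx": 0,"ry": 0,"rz": 0,"gripper": 1},
  {"tx": -0.0425,"ty": 0,"tz": 0.0015,"rx": 0,"ry": 0,"rz": 0,"gripper": 1},
  {"tx": -0.042,"ty": 0,"tz": 0.0065,"rx": 0,"ry": 0,"rz": 0,"gripper": 1},
  {"tx": 0,"ty": 0,"tz": 0,"rx": 0,"ry": 0,"rz": 0,"gripper": 1},
  {"tx": 0,"ty": 0,"tz": 0,"rx": 0,"ry": 0,"rz": 0,"gripper": 1},
])

```text
time_s: 6.35
ee_pos: [649.5, -163.3, 261.5]
ee_rot: [-179.8, 0.2, 176.6]
force: [1.4, -5.7, 1.5]
gripper_width: 24.2
gripper_force: 8.0
```

```bash
python3 d.py 658 -163 258 176.6
```

```text
t 6.35 pos [ 649.5 -163.3  261.5] rot [-179.8     0.19  176.56] w 24.2 F [ 1.4 -5.7  1.5]
turn [-0.0068  0.0063 -0.0013] shift [-0.017   0.0017  0.007 ]
```

Call:
send_rows([
  {"tx": 0,"ty": 0,"tz": 0,"rx": 0,"ry": 0,"rz": 0,"gripper": -0.2},
  {"tx": 0,"ty": 0,"tz": 0,"rx": 0,"ry": 0,"rz": 0,"gripper": -0.2},
  {"tx": 0,"ty": 0,"tz": 0,"rx": 0,"ry": 0,"rz": 0,"gripper": -0.2},
  {"tx": 0,"ty": 0,"tz": -0.04,"rx": 0,"ry": 0,"rz": 0,"gripper": -0.2},
  {"tx": 0,"ty": 0,"tz": -0.06,"rx": 0,"ry": 0,"rz": 0,"gripper": -0.2},
  {"tx": 0,"ty": 0,"tz": -0.04,"rx": 0,"ry": 0,"rz": 0,"gripper": -0.2},
  {"tx": 0,"ty": 0,"tz": 0,"rx": 0,"ry": 0,"rz": 0,"gripper": -0.2},
])

```text
time_s: 7.22
ee_pos: [649.2, -161.3, 332.4]
ee_rot: [-180.0, 0.2, 176.6]
force: [-0.2, 0.3, 0.0]
gripper_width: 54.7
gripper_force: 0.0
```

```bash
python3 d.py 543.5 -81.5 200 176.6
```

```text
t 7.22 pos [ 649.2 -161.3  332.4] rot [-179.98    0.2   176.61] w 54.7 F [-0.2  0.3  0. ]
turn [-0.0006  0.0066  0.0002] shift [0.2205 0.1468 0.2648]
```

Call:
send_rows([
  {"tx": 0.055,"ty": 0.037,"tz": 0,"rx": 0,"ry": 0.0066,"rz": 0,"gripper": -0.2},
  {"tx": 0.055,"ty": 0.037,"tz": 0,"rx": 0,"ry": 0,"rz": 0,"gripper": -0.2},
  {"tx": 0.055,"ty": 0.037,"tz": 0,"rx": 0,"ry": 0,"rz": 0,"gripper": -0.2},
  {"tx": 0.0555,"ty": 0.036,"tz": 0,"rx": 0,"ry": 0,"rz": 0,"gripper": -0.05},
  {"tx": 0,"ty": 0,"tz": 0.065,"rx": 0,"ry": 0,"rz": 0,"gripper": -0.05},
  {"tx": 0,"ty": 0,"tz": 0.065,"rx": 0,"ry": 0,"rz": 0,"gripper": -0.05},
  {"tx": 0,"ty": 0,"tz": 0.065,"rx": 0,"ry": 0,"rz": 0,"gripper": -0.05},
  {"tx": 0,"ty": 0,"tz": 0.065,"rx": 0,"ry": 0,"rz": 0,"gripper": -0.05},
  {"tx": 0,"ty": 0,"tz": 0,"rx": 0,"ry": 0,"rz": 0,"gripper": -0.05},
])

```text
time_s: 8.35
ee_pos: [540.0, -80.9, 197.7]
ee_rot: [179.9, -0.7, 176.6]
force: [-0.9, 0.0, 0.1]
gripper_width: 47.7
gripper_force: 0.0
```

```bash
python3 d.py 543.5 -81.5 104 176.6
python3 - <<'E'
from h import *
s=cam('scene');t=cam('top')
c=lambda f,x,y:cv2.resize(f['frame'][y:y+150,x:x+100,::-1],(400,600),interpolation=cv2.INTER_CUBIC)
p=env.state()['ee_pos']
for f in(s,t): print(proj(f,p),proj(f,[543.5,-81.5,136]))
cv2.imwrite('pics/c4.png',np.hstack([c(s,220,180),c(t,270,100)]))
E
```

```text
t 8.35 pos [540.  -80.9 197.7] rot [179.94  -0.65 176.6 ] w 47.7 F [-0.9  0.   0.1]
turn [ 0.0021 -0.0217 -0.0002] shift [-0.0071 -0.0008  0.1873]
[277.35589385 223.27326374] [277.17958047 236.82434282]
[312.39776554 184.21448751] [310.33869472 187.7931685 ]
```

View pics/c4.png

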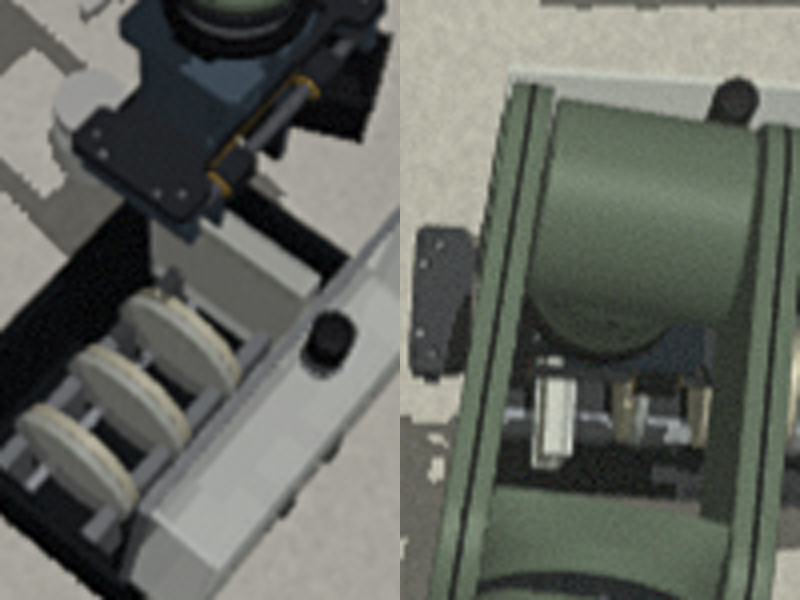

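The lid stands open, with the knob at the top at crop (330,335) left. The square dish is under the gripper and the three round dishes are standing. I'll go down with the small tilt corrected.

Call:
send_rows([
  {"tx": -0.006,"ty": -0.001,"tz": 0.04,"rx": 0,"ry": -0.02,"rz": 0,"gripper": -0.05},
  {"tx": 0,"ty": 0,"tz": 0.04,"rx": 0,"ry": 0,"rz": 0,"gripper": -0.05},
  {"tx": 0,"ty": 0,"tz": 0.02,"rx": 0,"ry": 0,"rz": 0,"gripper": -0.05},
  {"tx": 0,"ty": 0,"tz": 0,"rx": 0,"ry": 0,"rz": 0,"gripper": -0.05},
])

```text
time_s: 8.95
ee_pos: [545.9, -82.1, 151.4]
ee_rot: [180.0, 0.4, 176.6]
force: [1.0, -0.4, 0.6]
gripper_width: 47.8
gripper_force: 0.0
```

```bash
python3 d.py 543.5 -81.5 104 176.6
```

```text
t 8.95 pos [545.9 -82.1 151.4] rot [180.     0.42 176.59] w 47.8 F [ 1.  -0.4  0.6]
turn [ 0.0001  0.0142 -0.0002] shift [0.0049 0.001  0.0948]
```

Call:
send_rows([
  {"tx": 0.003,"ty": 0.001,"tz": 0.03,"rx": 0,"ry": 0.012,"rz": 0,"gripper": -0.05},
  {"tx": 0,"ty": 0,"tz": 0.03,"rx": 0,"ry": 0,"rz": 0,"gripper": -0.05},
  {"tx": 0,"ty": 0,"tz": 0.03,"rx": 0,"ry": 0,"rz": 0,"gripper": -0.05},
  {"tx": 0,"ty": 0,"tz": 0.004,"rx": 0,"ry": 0,"rz": 0,"gripper": -0.05},
  {"tx": 0,"ty": 0,"tz": 0,"rx": 0,"ry": 0,"rz": 0,"gripper": -0.05},
  {"tx": 0,"ty": 0,"tz": 0,"rx": 0,"ry": 0,"rz": 0,"gripper": -0.05},
])

```text
time_s: 9.7
ee_pos: [544.8, -81.6, 104.5]
ee_rot: [-180.0, 0.1, 176.6]
force: [0.4, -0.1, 0.7]
gripper_width: 48.1
gripper_force: 0.0
```

```bash
python3 d.py 543.5 -81.5 104 176.6
```

```text
t 9.7 pos [544.8 -81.6 104.5] rot [-1.8000e+02  1.1000e-01  1.7659e+02] w 48.1 F [ 0.4 -0.1  0.7]
turn [-0.      0.0036 -0.0002] shift [0.0026 0.     0.001 ]
```

Call:
send_rows([
  {"tx": 0,"ty": 0,"tz": 0,"rx": 0,"ry": 0,"rz": 0,"gripper": 1},
  {"tx": 0,"ty": 0,"tz": 0,"rx": 0,"ry": 0,"rz": 0,"gripper": 1},
  {"tx": 0,"ty": 0,"tz": 0,"rx": 0,"ry": 0,"rz": 0,"gripper": 1},
  {"tx": 0,"ty": 0,"tz": 0,"rx": 0,"ry": 0,"rz": 0,"gripper": 1},
  {"tx": 0,"ty": 0,"tz": 0,"rx": 0,"ry": 0,"rz": 0,"gripper": 1},
  {"tx": 0,"ty": 0,"tz": 0,"rx": 0,"ry": 0,"rz": 0,"gripper": 1},
], grip_force=25)

```text
time_s: 10.45
ee_pos: [544.4, -81.5, 104.1]
ee_rot: [180.0, 0.1, 176.6]
force: [-0.5, 0.6, 1.5]
gripper_width: 16.6
gripper_force: 25.0
```

Call:
send_rows([
  {"tx": 0,"ty": 0,"tz": -0.02,"rx": 0,"ry": 0,"rz": 0,"gripper": 1},
  {"tx": 0,"ty": 0,"tz": -0.04,"rx": 0,"ry": 0,"rz": 0,"gripper": 1},
  {"tx": 0,"ty": 0,"tz": -0.06,"rx": 0,"ry": 0,"rz": 0,"gripper": 1},
  {"tx": 0,"ty": 0,"tz": -0.06,"rx": 0,"ry": 0,"rz": 0,"gripper": 1},
  {"tx": 0,"ty": 0,"tz": -0.06,"rx": 0,"ry": 0,"rz": 0,"gripper": 1},
  {"tx": 0,"ty": 0,"tz": -0.06,"rx": 0,"ry": 0,"rz": 0,"gripper": 1},
  {"tx": 0,"ty": 0,"tz": -0.02,"rx": 0,"ry": 0,"rz": 0,"gripper": 1},
  {"tx": 0,"ty": 0,"tz": 0,"rx": 0,"ry": 0,"rz": 0,"gripper": 1},
])

```text
time_s: 11.45
ee_pos: [544.2, -81.5, 264.1]
ee_rot: [180.0, 0.1, 176.6]
force: [-0.0, -1.3, -1.2]
gripper_width: 17.0
gripper_force: 25.0
```

```bash
python3 d.py 539 130 265 175
```

```text
t 11.45 pos [544.2 -81.5 264.1] rot [1.8000e+02 7.0000e-02 1.7659e+02] w 17.0 F [-0.  -1.3 -1.2]
turn [0.0001 0.0024 0.0531] shift [ 0.0472  0.4205 -0.0017]
```

Call:
send_rows([
  {"tx": 0.004,"ty": 0.03,"tz": 0,"rx": 0,"ry": 0,"rz": 0.053,"gripper": 1},
  {"tx": 0.004,"ty": 0.05,"tz": 0,"rx": 0,"ry": 0,"rz": 0,"gripper": 1},
  {"tx": 0.005,"ty": 0.05,"tz": 0,"rx": 0,"ry": 0,"rz": 0,"gripper": 1},
  {"tx": 0.005,"ty": 0.05,"tz": 0,"rx": 0,"ry": 0,"rz": 0,"gripper": 1},
  {"tx": 0.005,"ty": 0.05,"tz": 0,"rx": 0,"ry": 0,"rz": 0,"gripper": 1},
  {"tx": 0.005,"ty": 0.05,"tz": 0,"rx": 0,"ry": 0,"rz": 0,"gripper": 1},
  {"tx": 0.005,"ty": 0.05,"tz": 0,"rx": 0,"ry": 0,"rz": 0,"gripper": 1},
  {"tx": 0.005,"ty": 0.05,"tz": 0,"rx": 0,"ry": 0,"rz": 0,"gripper": 1},
  {"tx": 0.005,"ty": 0.03,"tz": 0,"rx": 0,"ry": 0,"rz": 0,"gripper": 1},
  {"tx": 0.004,"ty": 0.01,"tz": 0,"rx": 0,"ry": 0,"rz": 0,"gripper": 1},
  {"tx": 0,"ty": 0,"tz": 0,"rx": 0,"ry": 0,"rz": 0,"gripper": 1},
])

```text
time_s: 12.82
ee_pos: [538.4, 129.4, 263.6]
ee_rot: [-180.0, 0.0, 175.0]
force: [-0.4, -1.0, -1.4]
gripper_width: 17.2
gripper_force: 25.0
```

```bash
python3 d.py 539 208 263 175
python3 - <<'E'
from h import *
s=cam('scene');t=cam('top');save(s,'pics/s5f.png');save(t,'pics/t5f.png')
c=lambda f,x,y,w,h:cv2.resize(f['frame'][y:y+h,x:x+w,::-1],(400,600),interpolation=cv2.INTER_CUBIC)
cv2.imwrite('pics/c5.png',np.hstack([c(s,290,40,120,180),c(t,90,120,120,180)]))
E
```

```text
t 12.82 pos [538.4 129.4 263.6] rot [-1.7997e+02  1.0000e-02  1.7501e+02] w 17.2 F [-0.4 -1.  -1.4]
turn [-0.0011  0.0002  0.0005] shift [0.0125 0.1567 0.0013]
```

View pics/c5.png

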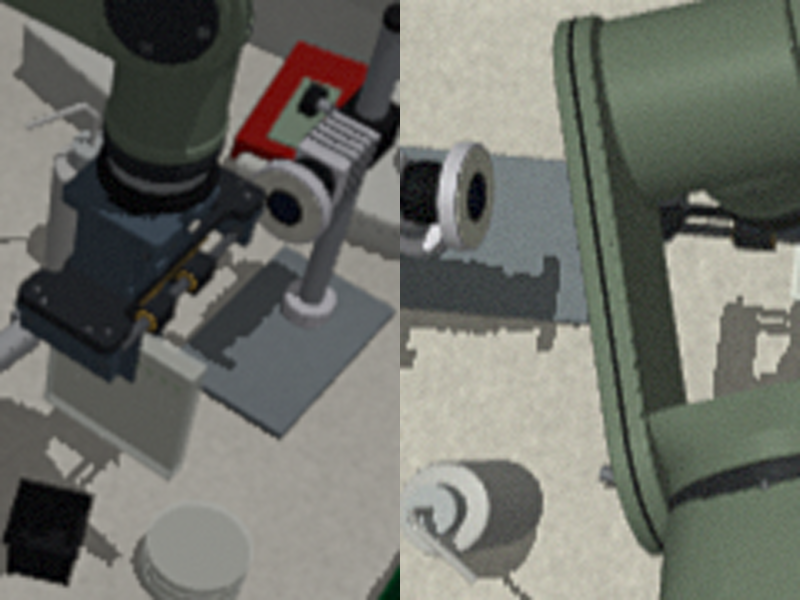

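The dish hangs upright in the gripper at scene crop (125,400), and the lens is at (287,207) scene crop and (478,195) top crop. I'll refine the lens centre and yaw numerically.

```bash
cat > m2.py <<'E'
from h import *
f=cam('scene');g=cam('top')
def pupil(n,u,v,r=7):
    im=cv2.imread(n); gr=cv2.cvtColor(im,cv2.COLOR_BGR2GRAY).astype(float)
    y,x=np.mgrid[:gr.shape[0],:gr.shape[1]]
    m=(np.hypot(x-u,y-v)<r); thr=(gr[m].min()+np.median(gr[m&(np.hypot(x-u,y-v)>5)]))/2
    k=(m&(gr<thr)).astype(np.uint8); _,L,st,ce=cv2.connectedComponentsWithStats(k)
    l=L[round(v),round(u)]; w=np.where(L==l,thr+10-gr,0)
    print(n,st[l],(w*x).sum()/w.sum(),(w*y).sum()/w.sum()); return (w*x).sum()/w.sum(),(w*y).sum()/w.sum()
for a,b in (('scene0','top0'),('s5f','t5f')):
    print('lens',tri(f,pupil(f'pics/{a}.png',375.5,101.8),g,pupil(f'pics/{b}.png',113,178.5)))
im=cv2.imread('pics/top0.png').astype(float); rg=cv2.GaussianBlur(im[:,:,0]-im[:,:,2],(3,3),0)
def line(pts):
    vx,vy,x0,y0=cv2.fitLine(np.float32(pts),cv2.DIST_HUBER,0,.01,.01).ravel()
    p=onz(g,x0-vx*20,y0-vy*20,12);q=onz(g,x0+vx*20,y0+vy*20,12);d=q-p
    r=np.abs((np.array(pts)-[x0,y0])@[-vy,vx]);return np.degrees(np.arctan2(d[1],d[0])),r.mean(),((p+q)/2).round(1)
print('front',line([(140+np.argmin(np.diff(rg[v,140:160]))+.5,v) for v in range(174,212)]))
print('far side',line([(u,160+np.argmax(np.diff(rg[160:175,u]))+.5) for u in range(122,148)]))
print('near side',line([(u,202+np.argmin(np.diff(rg[202:225,u]))+.5) for u in range(78,148)]))
E
python3 m2.py
```

```text
pics/scene0.png [370  97  10  11  81] 374.75069387755104 101.8871836734694
pics/top0.png [110 172   6  14  67] 112.54445617740232 178.61900739176346
lens (array([551.7008484 , 357.52245657, 235.71330785]), np.float64(1.446803005650491))
pics/s5f.png [370  97  10  11  79] 374.7276516905975 101.88266172610777
pics/t5f.png [110 172   6  14  66] 112.55298139004937 178.63729586023547
lens (array([551.65227501, 357.4927596 , 235.72792289]), np.float64(1.4325251719506094))
front (np.float64(-4.666533710786523), np.float64(0.31294738991480126), array([549.5, 335.6,  12. ]))
far side (np.float64(-95.7131201574894), np.float64(0.2274696990274466), array([617., 380.,  12.]))
near side (np.float64(-95.51504048545765), np.float64(0.2815170273184776), array([493.2, 433. ,  12. ]))
```

```bash
python3 d.py 537.8 207.6 263.7 174.7
```

```text
t 13.03 pos [538.7 129.  264. ] rot [-1.7999e+02  5.0000e-02  1.7495e+02] w 17.0 F [ 0.1 -0.6 -0.7]
turn [-0.0003  0.0017  0.0085] shift [0.0164 0.1564 0.0007]
```

Call:
send_rows([
  {"tx": 0.002,"ty": 0.02,"tz": 0,"rx": 0,"ry": 0,"rz": 0.01,"gripper": 1},
  {"tx": 0.003,"ty": 0.03,"tz": 0,"rx": 0,"ry": 0,"rz": 0,"gripper": 1},
  {"tx": 0.003,"ty": 0.03,"tz": 0,"rx": 0,"ry": 0,"rz": 0,"gripper": 1},
  {"tx": 0.003,"ty": 0.03,"tz": 0,"rx": 0,"ry": 0,"rz": 0,"gripper": 1},
  {"tx": 0.003,"ty": 0.03,"tz": 0,"rx": 0,"ry": 0,"rz": 0,"gripper": 1},
  {"tx": 0.001,"ty": 0.016,"tz": 0,"rx": 0,"ry": 0,"rz": 0,"gripper": 1},
  {"tx": 0,"ty": 0,"tz": 0,"rx": 0,"ry": 0,"rz": 0,"gripper": 1},
  {"tx": 0,"ty": 0,"tz": 0,"rx": 0,"ry": 0,"rz": 0,"gripper": 1},
])

```text
time_s: 14.02
ee_pos: [538.3, 207.7, 264.0]
ee_rot: [-180.0, 0.0, 174.7]
force: [-0.3, -0.5, -1.2]
gripper_width: 16.8
gripper_force: 25.0
```

```bash
python3 d.py 537.8 207.6 263.7 174.7
python3 - <<'E'
from h import *
s=cam('scene');save(s,'pics/s6f.png')
st=env.state();p=st['ee_pos'];R=Ro.from_euler('xyz',st['ee_rot'],degrees=True).as_matrix()
for q in [(-60,-8.5,88),(60,-8.5,88),(60,-8.5,-32),(-60,-8.5,-32)]:print((proj(s,p+R@q)-[280,80])*5+2)
cv2.imwrite('pics/c6.png',cv2.resize(s['frame'][80:200,280:440,::-1],(800,600),interpolation=cv2.INTER_CUBIC))
E
```

```text
t 14.03 pos [538.3 207.7 264. ] rot [-1.7998e+02  4.0000e-02  1.7469e+02] w 16.8 F [-0.3 -0.5 -1.2]
turn [-0.0006  0.0013 -0.0004] shift [ 0.001  -0.0003  0.0006]
[378.32871679 419.68738645]
[193.90371812 303.01022557]
[217.26966963 141.7819447 ]
[420.70445999 263.67497755]
```

View pics/c6.png

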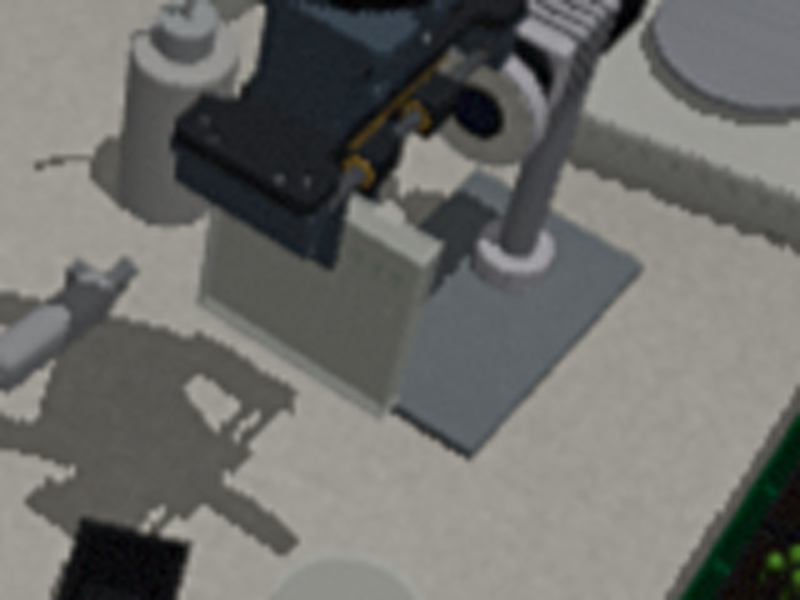

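The dish is upright before the lens, and its lower corners at (200,303) and (384,416) match the prediction to about 1 image pixel. One last full view to check the lid and bystanders.

View pics/s6f.png

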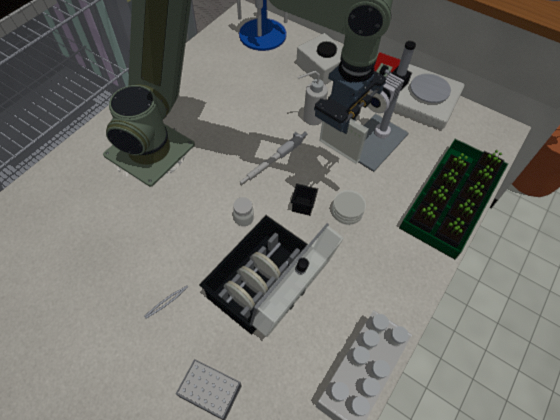

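The lid is open with its knob at (303,265), and the three round dishes stand in the box at (250,275). The bystanders have not moved and the arm is still, so I'm handing in.

```bash
python3 -c "
from workcell import env
s=env.state();print(s['ee_pos'],abs(s['qvel']).max());print(env.job_done())"
```

```text
[538.36671059 207.61118496 264.04605004] 0.22076233134218604
the job is handed in; nothing more can be done
None
```

I handed the job in at about 14 s: the lid rests open and the gripper holds the square dish upright and square to the root camera, 15 cm in front of the lens and centred to within a few mm by my measurements; the round dishes and everything else on the bench are unmoved.

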